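# Stack the plates tote on the tubes tote, turned end for end

### The job

Pick up the blue tote holding flat plates by its middle partition and set it on top of the blue tote holding round tubes, turned end for end, its low front over the tall back of the other, so that its feet rest in the shallow rim pockets and it stands level on top instead of nesting down inside. Set it down rather than dropping it, let go, and leave the tubes tote and the empty tote where they stand.

Things in the scene. Friction and masses are not known exactly. Their poses are not given: they have to be found in the camera images.
- plates_tote: Tote to move, 0.5 kg: blue, 180 (x) x 120 (y) x 95 high, walls 8, flat plates in its two bays. Origin: centre of underside, z up, +x to its low front end (55 high; back end 95). Grip: partition across the middle at x 0, 12 thick in x, 104 long in y, top at z 72 (23 below the rim); bays free beside it above z 35. Four feet 12 long (x), 22 high, at x +64 and -24, reaching y +-66.
- plates_front (a point): Point on the plates tote: middle of the top edge of its low front end, at x +86, y 0, z 55 mm in its frame. Turned end for end, it lies over the tall back end (-x) of the tubes tote.
- tubes_tote: Lower tote, stays put, 0.95 kg: same tote and frame but with short round tubes. At the start it faces roughly as the plates tote; either may be on the left. Long-wall rims have 32-long notches: 22 deep at x +64, -24 (feet facing the same way sink in: nested, origin 73 higher) and pockets 8 deep at x -64, +24 (feet turned 180 degrees rest there: stacked, origin 87 higher). Play 10 each way in x, y.
- empty_tote: Bystander: a third tote of the same shape and frame, empty, standing between and a little beyond the other two, its front towards the robot. Leave it alone.
Not all that is in view belongs to the job. Leave any red look-alike of the plates_tote alone. What is shaped like the tubes_tote but green is not meant.

How it is judged:
At the end, for the whole second after the job is handed in: Plates tote at rest and level (3 deg) on the tubes tote, turned 180 deg (within 11), centred within 15 mm, underside 82 to 91 mm above the other's (feet in the shallow pockets: not nested at 73, not on the rim at 95); tubes tote within 40 mm, empty tote within 30 mm of their starts (x of plates_tote in the frame of tubes_tote between -0.015 and 0.015 m and y of plates_tote in the frame of tubes_tote between -0.015 and 0.015 m and z of plates_tote in the frame of tubes_tote between 0.082 and 0.091 m and x of plates_front in the frame of tubes_tote below -0.06 m and angle between the x axis of plates_tote and the x axis of tubes_tote, either way round below 0.2 rad and angle between each of plates_tote, tubes_tote's own z axis and vertical below 0.06 rad and linear speed of plates_tote below 0.02 m/s and distance of tubes_tote from where it was at the start of the episode below 0.04 m and distance of empty_tote from where it was at the start of the episode below 0.03 m); the robot touches nothing.
It fails at once if the plates tote is dropped: it falls faster than 0.6 m/s (about 20 mm of free fall) with nothing of the robot touching it (linear speed of plates_tote above 0.6 m/s and contact force between each of the arm, the fingers and plates_tote below 0.05 N).
It also fails if it takes over 45 s, if anything falls off the work surface, if the arm or the gripper's body presses on something with over 40 N, if the wrist force passes 120 N, or if a joint passes its speed limit or range.

### The arm

A 6-joint arm with a two-finger parallel gripper is mounted at the origin on the work surface. World frame = base frame: x ahead of the robot, y to its left, z up, the work surface at z = 0. Lengths are in m, angles in rad, forces in N, time in s.
With the tool pointing down it reaches from about 0.35 to 0.775 m from the base axis. Payload 7.3 kg.
Tool frame: the origin (TCP) lies at the very end of the fingers, on their centre line; the grasp point (between the pads) lies 19 mm behind it (robot.tcp_to_grasp is the distance from the TCP to the grasp point, in m); x points along the fingers, y is the direction in which the jaws open and shut, and the axes are right-handed (so a half turn about x gives the same grasp; the last joint's range is limited). The gripper opens to 92 mm and grips with 3 to 60 N. Pads are 19 mm wide; open, the fingers measure 130 mm over their backs; the gripper's body (75 mm by 190 mm) begins 47 mm behind the grasp point.
Start: joints at [0.961, 0.342, 1.524, -0, 1.275, -0.146], TCP at [0.235, 0.47, 0.227] pointing down, gripper open.
Joint ranges: [-2.53, 2.53], [-0.77, 2.02], [0.04, 2.7], [-1, 4.14], [0.28, 2.66], [-3.11, 3.11]. Speed limits (rad/s): [2.57, 2.57, 3.14, 3.14, 3.14, 3.14].

### API

Orientations are given as [roll, pitch, yaw] about the fixed x, y, z axes, in that order (R = Rz(yaw) Ry(pitch) Rx(roll)).
In Python, from cell import robot gives the robot as it stands.
- The arm moves only by the tool move_arm, never from a script. Its argument "increments" is a list of rows, each a list of 4 numbers: the shift along the tool's x, y, z normalised to -1 to 1, where 1 is 40 cm, then the turn about the tool's x normalised to -1 to 1, where 1 is 60 degrees. In form: [[dx, dy, dz, twist], ...]. A call has 1 to 5 rows; each row is the pose to reach, as a shift and turn from the pose commanded when the call began, along the tool's axes at that moment; what a row does not reach only later rows make up. A row lasts 1/8 s, in which the tool goes at most 62.5 mm and 10.7 degrees, less where a joint would pass 70% of its speed; a pose out of reach is approached as far as the arm can. A call with a number of a shift or a turn outside -1 to 1 is refused whole. A call with a gripper value outside its range is refused whole. "gripper" is the closure, from 0 (fully open) to 1 (shut), set as the call begins (left out, the last holds). The fingers move at their own pace and stop on an object; "squeeze" is the grip in N (left out, the last holds). Time passes only in rows, so rows that repeat a pose let the fingers close. It gives the time, the measured TCP pose, the force and the opening at its end, in the units of the state.
- robot.observe(): the state, without advancing time (a new reading comes with each control period).
- robot.read_camera(name): name is "scene" or "top" or "wrist"; returns the picture (384x512x3 uint8, red, green, blue); there is no depth.
- robot.camera_params(name): a dict with "fx", "fy", "cx", "cy" (pixels), "R" (3x3) and "t" (3): a world point X has camera coordinates R X + t; the wrist camera has in their place "tool_from_camera" (4x4, takes a point from camera to tool coordinates, whose origin is the TCP and whose axes are the tool frame's). Camera axes: x right, y down, z forward; pixel columns grow to the right and rows downward; lengths in m; the calibration is good to about 2 mm. A picture is of the moment at which its call begins: read the wrist's pose just before it. camera_params takes no time and is no camera call.
- robot.hand_in(): hands the job in, once; it reports no verdict.
The state is a dict: "time": time; "qpos": joint angles; "qvel": joint speeds; "joint_efforts": joint torques, N m; "tool_pos": TCP position; "tool_rot": TCP orientation; "contact_force": force on the tool from outside, world axes, zero at the start; "torque": the same for the moment, N m; "opening": finger opening in m.
Only numpy, scipy, OpenCV 4.12 (cv2) and the standard library are available. Lean on these libraries where they do the work, as an engineer would, in place of code of your own. Each camera call takes 0.05 s, during which the arm holds its last target.

## Working session

There is one attempt and no reset: what is moved stays moved. The work goes in short steps, Python scripts to look and compute and a tool call to move; the robot and the scene stay as the last step left them, time stands still between calls to the robot, and variables do not carry over. Pictures are saved under pics/ and viewed, and the job is handed in when it is done.

Besides the shell and the picture viewer there is one more tool, called after "Call:" by a JSON object that holds its "api" and its "payload", one argument or row to a line. move_arm: Moves the arm, as the interface text tells. Its arguments: {"type":"object","properties":{"increments":{"type":"array","items":{"type":"array","items":{"type":"number"}}},"gripper":{"type":"number"},"squeeze":{"type":"number"}},"required":["increments"]}

```bash
mkdir -p pics; ls; python3 - <<'E'
from cell import robot
import cv2
print(robot.observe())
for n in ["scene","top","wrist"]:
    im=robot.read_camera(n); cv2.imwrite(f"pics/{n}0.png",im[:,:,::-1]); print(n,robot.camera_params(n))
E
```

```text
pics
{'time': 0.0, 'qpos': array([ 9.60956046e-01,  3.42716756e-01,  1.52500576e+00, -3.84924554e-06,
        1.27536349e+00, -1.46016090e-01]), 'qvel': array([-7.09942578e-05,  8.89773368e-04, -1.28623331e-03, -8.58716333e-04,
        4.97010331e-05,  1.45372500e-04]), 'joint_efforts': array([ 1.35168789e-04, -4.31250679e+01, -2.44216722e+01,  7.17248255e-02,
        5.59438672e-02, -1.07883723e-04]), 'tool_pos': array([0.23463217, 0.46921415, 0.22605197]), 'tool_rot': array([-1.71434763,  1.56930297, -2.1781707 ]), 'contact_force': array([ 0.16469838, -0.03555624,  0.26223417]), 'torque': array([-0.00779032,  0.00333412,  0.00826069]), 'opening': 0.09158724253113086}
scene {'fx': 447.2128368414092, 'fy': 447.2128368414092, 'cx': 255.3522296410095, 'cy': 195.09294162901634, 'R': array([[ 0.31385465,  0.94947027,  0.00121419],
       [ 0.69201309, -0.22787426, -0.68497533],
       [-0.65008703,  0.21582293, -0.72856525]]), 't': array([-0.16198136, -0.26688529,  1.55604314])}
top {'fx': 348.38631872695674, 'fy': 348.38631872695674, 'cx': 246.5684235214599, 'cy': 192.38861403000394, 'R': array([[ 0.01889264, -0.99978531, -0.00850861],
       [-0.99674595, -0.01816685, -0.07853329],
       [ 0.07836186,  0.00996463, -0.99687518]]), 't': array([0.02811886, 0.48223831, 1.06591325])}
wrist {'fx': 299.85079987526274, 'fy': 299.85079987526274, 'cx': 256.06921960556735, 'cy': 188.11355332690448, 'tool_from_camera': array([[-1.80162814e-03, -2.93923118e-01,  9.55827367e-01,
        -1.57934875e-01],
       [ 9.99998234e-01, -1.87814841e-05,  1.87910988e-03,
        -5.50444624e-04],
       [-5.34361978e-04,  9.55829064e-01,  2.93922633e-01,
        -8.02139113e-02],
       [ 0.00000000e+00,  0.00000000e+00,  0.00000000e+00,
         1.00000000e+00]])}
```

View pics/top0.png

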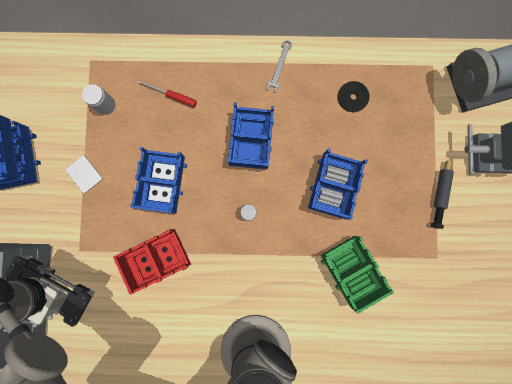

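View pics/scene0.png

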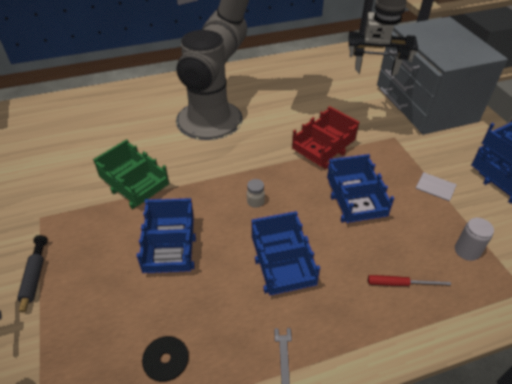

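View pics/wrist0.png

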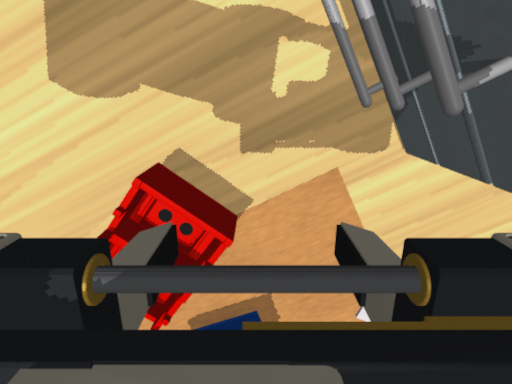

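The top view shows the plates tote at about (159,182), the tubes tote at (338,185) and the empty tote at (251,136). The red tote and the green tote are the look-alikes to leave alone. I'll zoom in next.

```bash
python3 - <<'E'
import cv2,numpy as np
im=cv2.imread("pics/top0.png")
a=im[140:225,120:200]; b=im[140:225,300:380]
cv2.imwrite("pics/z0.png",np.hstack([cv2.resize(c,(400,425),interpolation=cv2.INTER_CUBIC) for c in(a,b)]))
im=cv2.imread("pics/scene0.png")
a=im[145:230,315:400]; b=im[190:280,125:210]
cv2.imwrite("pics/z1.png",np.hstack([cv2.resize(c,(400,425),interpolation=cv2.INTER_CUBIC) for c in(a,b)]))
E
```

```text
(no output)
```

View pics/z0.png

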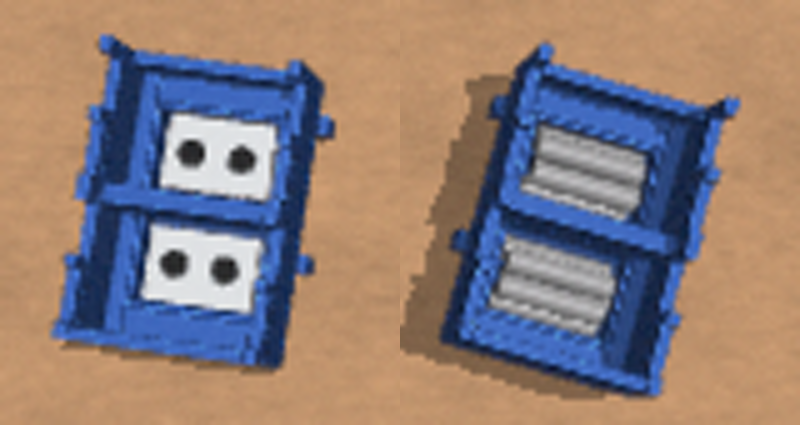

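View pics/z1.png

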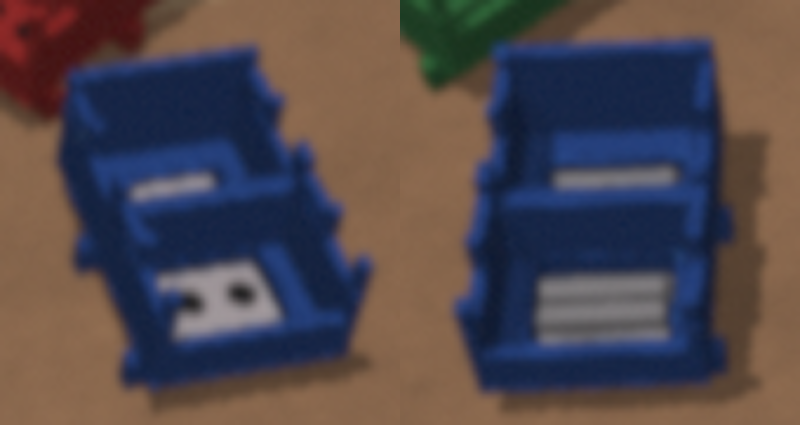

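```bash
cat > h.py <<'E'
import numpy as np, cv2
from scipy.spatial.transform import Rotation as Ro
from cell import robot
def RT(s): return Ro.from_euler('xyz',s['tool_rot']).as_matrix(), np.array(s['tool_pos'])
def ray(name,uv,z,s=None):
    p=robot.camera_params(name); u,v=uv
    d=np.array([(u-p['cx'])/p['fx'],(v-p['cy'])/p['fy'],1.])
    if name=='wrist':
        R,t=RT(s) ; M=np.array(p['tool_from_camera'])
        o=R@M[:3,3]+t; d=R@(M[:3,:3]@d)
    else:
        Rc=np.array(p['R']); o=-Rc.T@np.array(p['t']); d=Rc.T@d
    return o+d*(z-o[2])/d[2]
def togo(s,target,ydir=None):
    "increments (normalised) from measured pose to target TCP, tool y wanted (yaw deg of tool y)"
    R,t=RT(s); sh=R.T@(np.array(target)-t)/0.4
    tw=None
    if ydir is not None:
        ang=np.degrees(np.arctan2(R[1,1],R[0,1]))
        tw=-(ydir-ang)/60  # tool x down: + twist = clockwise
    return sh.round(4),tw
E
python3 - <<'E'
from h import *
P=lambda x,y,o:(o[0]+x/5,o[1]+y/5)
for nm,o,l,r,bl,br in [("plates",(120,140),(105,190),(275,215),(57,330),(280,365)),("tubes",(300,140),(503,218),(690,250),(445,338),(658,390))]:
    k=0 if nm=="plates" else 400
    f=lambda q,z: ray("top",P(q[0]-k,q[1],o),z)
    a,b=f(l,.072),f(r,.072); c,d=f(bl,.095),f(br,.095)
    print(nm,a,b,"len",np.linalg.norm(a-b),"mid",(a+b)/2,"yaw of +x",np.degrees(np.arctan2((a-b)[1],(a-b)[0]))-90)
    print("  back",c,d,np.linalg.norm(c-d),(c+d)/2,np.degrees(np.arctan2((c-d)[1],(c-d)[0]))-90)
s=robot.observe();R,t=RT(s);print(R.round(3),t)
E
```

```text
plates [0.51473647 0.35183636 0.072     ] [0.50159444 0.24984647 0.072     ] len 0.10283311936714992 mid [0.50816545 0.30084141 0.072     ] yaw of +x -7.3424612783748415
  back [0.4300695  0.36893046 0.095     ] [0.41226776 0.23890306 0.095     ] 0.13124034309521498 [0.42116863 0.30391676 0.095     ] -7.795759636724597
tubes [ 0.50758309 -0.18226244  0.072     ] [ 0.49055592 -0.29262709  0.072     ] len 0.11167041287909275 mid [ 0.4990695  -0.23744476  0.072     ] yaw of +x -8.770498917195482
  back [ 0.43498549 -0.14439586  0.095     ] [ 0.40739855 -0.26667397  0.095     ] 0.1253514122514964 [ 0.42119202 -0.20553492  0.095     ] -12.71354492940074
[[-0.001  0.447  0.894]
 [-0.001  0.894 -0.447]
 [-1.    -0.001 -0.   ]] [0.2346704  0.46931959 0.22622653]
```

Call:
{"api": "move_arm", "payload": {
  "increments": [
    [-0.06, 0.06, 0.73, -0.89],
    [-0.06, 0.06, 0.73, -0.89],
    [-0.06, 0.06, 0.73, -0.89],
    [-0.06, 0.06, 0.73, -0.89],
    [-0.06, 0.06, 0.73, -0.89]
  ],
  "gripper": 0
}}

```text
time: 0.78
tool_pos: [0.5085, 0.3593, 0.2506]
tool_rot: [2.776, 1.57, -3.068]
contact_force: [0.5, 0.0, -0.6]
opening: 0.0922
```

Call:
{"api": "move_arm", "payload": {
  "increments": [
    [0, 0, 0, -0.89],
    [0, 0, 0, -0.89],
    [0, 0, 0, -0.89],
    [0, 0, 0, -0.89],
    [0, 0, 0, -0.89]
  ]
}}

```text
time: 1.4
tool_pos: [0.5066, 0.3603, 0.2503]
tool_rot: [2.184, 1.57, -2.729]
contact_force: [0.2, 0.3, 0.1]
opening: 0.0917
```

```bash
python3 - <<'E'
from h import *
s=robot.observe();R,t=RT(s)
im=robot.read_camera("wrist"); cv2.imwrite("pics/w1.png",im[:,:,::-1]);np.save("w1.npy",np.r_[t,s['tool_rot']]);print(t,R.round(3),s['qpos'],s['time'])
E
```

```text
[0.50658528 0.36028838 0.25028795] [[-0.001 -0.98   0.198]
 [-0.     0.198  0.98 ]
 [-1.     0.001 -0.001]] [ 4.94960346e-01  5.09955980e-01  1.19356446e+00  7.27001024e-05
  1.43895001e+00 -2.44694690e+00] 1.4
```

View pics/w1.png

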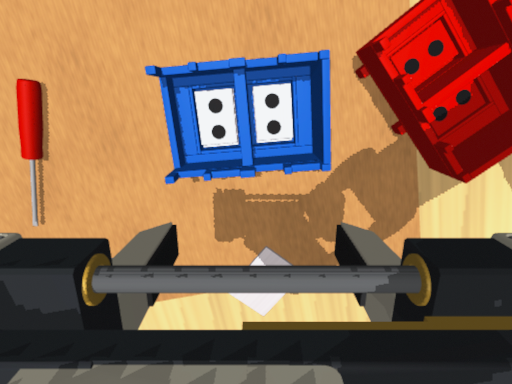

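The wrist view shows the partition at columns 232–248, rows 60–170, with the tall back on the right at column 326. I'll enlarge it to pick edges.

```bash
python3 - <<'E'
import cv2
im=cv2.imread("pics/w1.png")
c=cv2.resize(im[40:190,140:340],(800,600),interpolation=cv2.INTER_CUBIC)
cv2.imwrite("pics/z2.png",c)
E
```

```text
(no output)
```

View pics/z2.png

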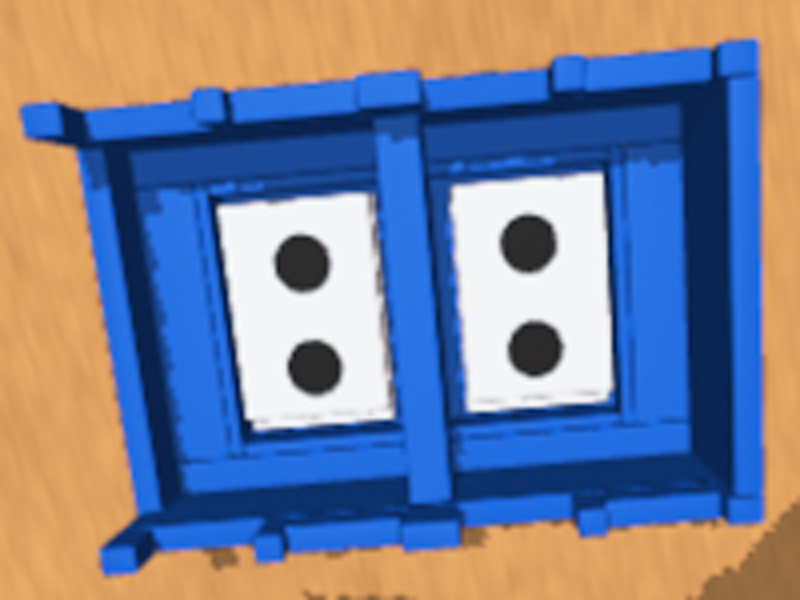

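```bash
python3 - <<'E'
from h import *
w=np.load("w1.npy"); s={'tool_pos':w[:3],'tool_rot':w[3:]}
f=lambda x,y,z: ray("wrist",(140+x/4,40+y/4),z,s)
a,b=f(397,121,.072),f(432,500,.072)
print(a,b,np.linalg.norm(a-b),(a+b)/2, "width",np.linalg.norm(f(394,300,.072)-f(436,300,.072)))
d=b-a;print("yaw x axis",np.degrees(np.arctan2(d[1],d[0]))-90)
c=[f(758,40,.095),f(762,521,.095),f(103,575,.095),f(22,105,.095)]
for i in c: print(i)
print("mid corners",sum(c)/4, np.linalg.norm(c[0]-c[1]),np.linalg.norm(c[2]-c[1]),np.linalg.norm(c[3]-c[0]),np.linalg.norm(c[2]-c[3]))
for p,q in [(0,1),(1,2),(0,3),(3,2)]:
    d=c[q]-c[p];print(np.degrees(np.arctan2(d[1],d[0])))
E
```

```text
[0.50236875 0.25376245 0.072     ] [0.51423944 0.35479077 0.072     ] 0.10172333272904566 [0.50830409 0.30427661 0.072     ] width 0.01146060266526149
yaw x axis -6.7014486653859535
[0.41297717 0.25510225 0.095     ]
[0.4269444  0.37298101 0.095     ]
[0.60464158 0.35250408 0.095     ]
[0.59002308 0.23413129 0.095     ]
mid corners [0.50864656 0.30367966 0.095     ] 0.11870335354026768 0.17887312459785257 0.1782835750531567 0.11927203609268788
83.24264086690555
-6.573483521128539
-6.755169021774675
82.95987493344325
```

Call:
{"api": "move_arm", "payload": {
  "increments": [
    [0, -0.21, -0.71, 0.66],
    [0, -0.21, -0.71, 0.66],
    [0, -0.21, -0.71, 0.66],
    [0, -0.21, -0.71, 0.66],
    [0, -0.21, -0.71, 0.66]
  ]
}}

```text
time: 2.08
tool_pos: [0.5308, 0.0628, 0.2506]
tool_rot: [-2.989, 1.571, -2.321]
contact_force: [0.4, 0.6, -0.7]
opening: 0.0919
```

```bash
python3 - <<'E'
from h import *
print(togo(robot.observe(),[.56,-.235,.25],90))
E
```

```text
(array([ 0.0017, -0.6296, -0.4038]), np.float64(0.6380303780325647))
```

Call:
{"api": "move_arm", "payload": {
  "increments": [
    [0, -0.63, -0.4, 0.64],
    [0, -0.63, -0.4, 0.64],
    [0, -0.63, -0.4, 0.64],
    [0, -0.63, -0.4, 0.64],
    [0, -0.63, -0.4, 0.64]
  ]
}}

```text
time: 2.7
tool_pos: [0.5629, -0.2341, 0.2503]
tool_rot: [2.697, 1.57, 2.695]
contact_force: [-0.2, 0.7, -0.2]
opening: 0.0915
```

Call:
{"api": "move_arm", "payload": {
  "increments": [
    [0, 0, 0, 0],
    [0, 0, 0, 0]
  ]
}}

```text
time: 2.95
tool_pos: [0.563, -0.231, 0.2503]
tool_rot: [2.167, 1.57, 2.169]
contact_force: [-0.2, -0.0, 0.4]
opening: 0.092
```

```bash
python3 - <<'E'
from h import *
s=robot.observe();R,t=RT(s)
im=robot.read_camera("wrist"); cv2.imwrite("pics/w2.png",im[:,:,::-1]);np.save("w2.npy",np.r_[t,s['tool_rot']]);print(t,R.round(3),s['qpos'],s['time'])
E
```

```text
[ 0.56299421 -0.23104106  0.25026947] [[-0.001 -0.002  1.   ]
 [ 0.001  1.     0.002]
 [-1.     0.001 -0.001]] [-5.15590287e-01  4.84231400e-01  1.23615486e+00  5.63586810e-04
  1.42234034e+00 -2.08836112e+00] 2.95
```

View pics/w2.png

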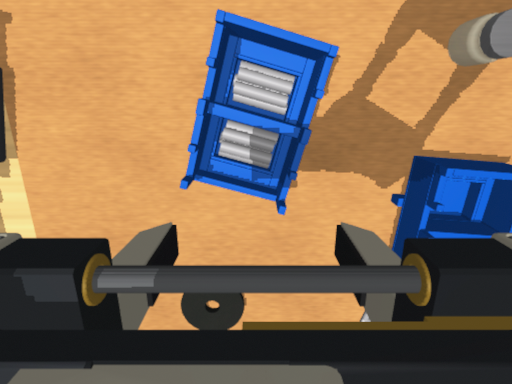

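The tubes tote is fully in view. Its rim corners are near (220,12), (337,47), (282,212) and (184,186), and its low front faces down, which is world +x.

```bash
python3 - <<'E'
import cv2
im=cv2.imread("pics/w2.png")
cv2.imwrite("pics/z3.png",cv2.resize(im[5:115,175:345],None,fx=4.5,fy=4.5,interpolation=cv2.INTER_CUBIC))
cv2.imwrite("pics/z4.png",cv2.resize(im[90:220,175:345],None,fx=4.5,fy=4.5,interpolation=cv2.INTER_CUBIC))
E
```

```text
(no output)
```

View pics/z3.png

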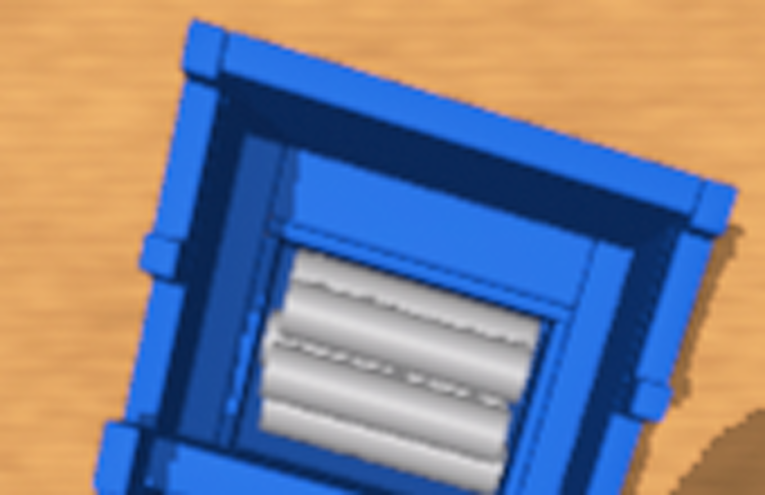

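View pics/z4.png

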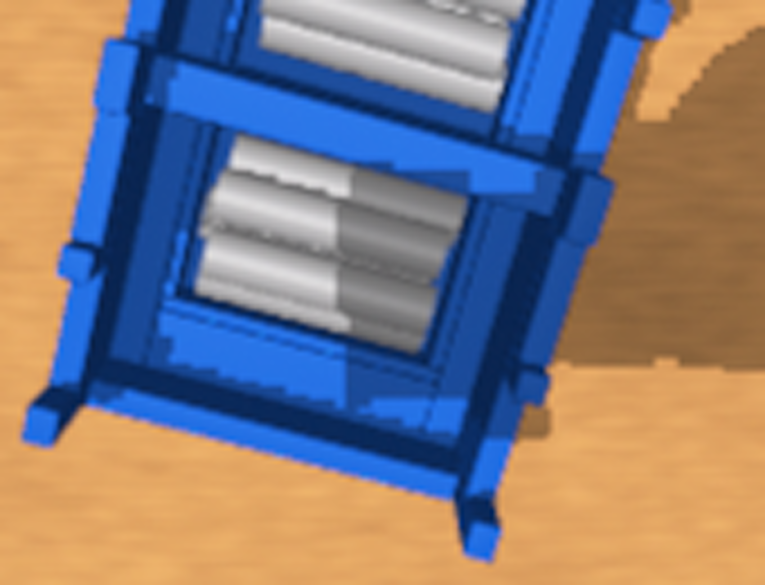

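```bash
python3 - <<'E'
from h import *
w=np.load("w2.npy"); s={'tool_pos':w[:3],'tool_rot':w[3:]}
f=lambda x,y,z,o: ray("wrist",(175+x/4.5,o+y/4.5),z,s)
c=[f(193,18,.095,5),f(738,188,.095,5),f(492,562,.095,90),f(22,440,.095,90)]
for i in c: print(i)
print("mid corners",sum(c)/4)
for p,q in [(0,1),(1,2),(0,3),(3,2)]:
    d=c[q]-c[p];print(np.linalg.norm(d),np.degrees(np.arctan2(d[1],d[0])))
a,b=f(150,77,.072,90),f(545,192,.072,90);print((a+b)/2,np.linalg.norm(a-b),np.degrees(np.arctan2(*(b-a)[1::-1])))
E
```

```text
[ 0.40613718 -0.26621377  0.095     ]
[ 0.43767915 -0.15167065  0.095     ]
[ 0.61050789 -0.19869861  0.095     ]
[ 0.57881261 -0.31373149  0.095     ]
mid corners [ 0.50828421 -0.23257863  0.095     ]
0.11880665710124086 74.60393359778156
0.17911282087597288 -15.22205053206908
0.17909422278301956 -15.386115868574047
0.11931954685484056 74.59539840481149
[ 0.5080497  -0.23427044  0.072     ] 0.09999242462267824 74.22093317147669
```

Call:
{"api": "move_arm", "payload": {
  "increments": [
    [0, 0.67, -0.07, -0.7],
    [0, 0.67, -0.07, -0.7],
    [0, 0.67, -0.07, -0.7],
    [0, 0.67, -0.07, -0.7],
    [0, 0.67, -0.07, -0.7]
  ]
}}

```text
time: 3.62
tool_pos: [0.5329, 0.041, 0.2513]
tool_rot: [0.178, 1.57, 0.92]
contact_force: [-0.1, -0.2, -0.1]
opening: 0.0918
```

```bash
python3 - <<'E'
from h import *
print(togo(robot.observe(),[.5085,.304,.25],173.2))
E
```

```text
(array([0.0038, 0.5257, 0.3997]), np.float64(-0.6774692081463594))
```

Call:
{"api": "move_arm", "payload": {
  "increments": [
    [0, 0.526, 0.4, -0.68],
    [0, 0.526, 0.4, -0.68],
    [0, 0.526, 0.4, -0.68],
    [0, 0.526, 0.4, -0.68],
    [0, 0.526, 0.4, -0.68]
  ]
}}

```text
time: 4.25
tool_pos: [0.51, 0.3034, 0.2506]
tool_rot: [0.152, 1.57, 1.605]
contact_force: [0.2, -0.1, 0.0]
opening: 0.0917
```

Call:
{"api": "move_arm", "payload": {
  "increments": [
    [0, 0, 0, 0],
    [0, 0, 0, 0],
    [0, 0, 0, 0]
  ]
}}

```text
time: 4.62
tool_pos: [0.5118, 0.2982, 0.251]
tool_rot: [-1.781, 1.57, -0.335]
contact_force: [-0.6, -0.7, -0.4]
opening: 0.0918
```

```bash
python3 - <<'E'
from h import *
s=robot.observe();print(togo(s,[.5085,.304,.045],173.2),RT(s)[0].round(4),s['tool_pos'],s['qpos'])
E
```

```text
(array([0.5149, 0.0102, 0.0134]), np.float64(-0.00569381871136206)) [[ 3.000e-04 -9.922e-01  1.243e-01]
 [-1.000e-04  1.243e-01  9.922e-01]
 [-1.000e+00 -3.000e-04 -1.000e-04]] [0.51181212 0.2981881  0.25097207] [ 3.98305153e-01  4.51477603e-01  1.28734291e+00 -2.03892567e-04
  1.40254885e+00 -2.61860843e+00]
```

Call:
{"api": "move_arm", "payload": {
  "increments": [
    [0.1, 0.01, 0.0135, 0],
    [0.25, 0.01, 0.0135, -0.005],
    [0.35, 0.01, 0.0135, -0.005],
    [0.35, 0.01, 0.0135, -0.005],
    [0.35, 0.01, 0.0135, -0.005]
  ]
}}

```text
time: 5.25
tool_pos: [0.5094, 0.3055, 0.1127]
tool_rot: [-1.041, 1.568, 0.412]
contact_force: [0.4, -0.2, 0.7]
opening: 0.0914
```

```bash
python3 - <<'E'
from h import *
s=robot.observe();print(togo(s,[.5085,.304,.045],173.2),s['tool_pos'])
im=robot.read_camera("wrist"); cv2.imwrite("pics/w3.png",im[:,:,::-1])
E
```

```text
(array([ 0.1692,  0.0023, -0.0042]), np.float64(0.0008791210823432038)) [0.50940782 0.30546393 0.11268555]
```

View pics/w3.png

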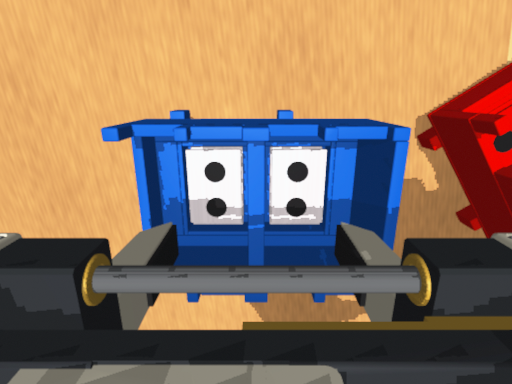

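The fingers straddle the partition, which is centred at column 256, so I'm descending and gripping.

Call:
{"api": "move_arm", "payload": {
  "increments": [
    [0.08, 0.002, -0.003, 0],
    [0.15, 0.002, -0.003, 0],
    [0.168, 0.002, -0.003, 0],
    [0.168, 0.002, -0.003, 0],
    [0.168, 0.002, -0.003, 0]
  ]
}}

```text
time: 5.92
tool_pos: [0.5082, 0.3049, 0.0453]
tool_rot: [-1.024, 1.568, 0.43]
contact_force: [0.3, 0.5, -0.1]
opening: 0.0918
```

Call:
{"api": "move_arm", "payload": {
  "increments": [
    [0, 0, 0, 0],
    [0, 0, 0, 0],
    [0, 0, 0, 0],
    [0, 0, 0, 0],
    [0, 0, 0, 0]
  ],
  "gripper": 1,
  "squeeze": 40
}}

```text
time: 6.55
tool_pos: [0.5071, 0.3044, 0.0435]
tool_rot: [0.929, 1.571, 2.383]
contact_force: [-0.2, 0.3, 0.6]
opening: 0.0466
```

Call:
{"api": "move_arm", "payload": {
  "increments": [
    [0, 0, 0, 0],
    [0, 0, 0, 0],
    [0, 0, 0, 0],
    [0, 0, 0, 0]
  ]
}}

```text
time: 7.05
tool_pos: [0.5074, 0.3045, 0.0436]
tool_rot: [-1.156, 1.57, 0.298]
contact_force: [1.4, -0.2, -0.4]
opening: 0.0118
```

Gripped, with the opening at 11.8 mm. I'll lift gently first.

Call:
{"api": "move_arm", "payload": {
  "increments": [
    [-0.02, 0, 0, 0],
    [-0.08, 0, 0, 0],
    [-0.16, 0, 0, 0],
    [-0.25, 0, 0, 0],
    [-0.35, 0, 0, 0]
  ],
  "squeeze": 50
}}

```text
time: 7.68
tool_pos: [0.5061, 0.3041, 0.1841]
tool_rot: [2.045, 1.568, -2.784]
contact_force: [0.1, -0.4, -4.5]
opening: 0.0123
```

Call:
{"api": "move_arm", "payload": {
  "increments": [
    [-0.08, 0, 0, 0],
    [-0.15, 0, 0, 0],
    [-0.15, 0, 0, 0],
    [-0.15, 0, 0, 0]
  ]
}}

```text
time: 8.18
tool_pos: [0.5062, 0.3041, 0.2419]
tool_rot: [2.07, 1.568, -2.759]
contact_force: [0.2, 0.4, -6.4]
opening: 0.0116
```

```bash
python3 - <<'E'
from h import *
s=robot.observe();R,t=RT(s);print(s['tool_pos'],s['contact_force'],s['torque'],s['opening'],R.round(4))
im=robot.read_camera("wrist"); cv2.imwrite("pics/w4.png",im[:,:,::-1])
im=robot.read_camera("scene"); cv2.imwrite("pics/s4.png",im[:,:,::-1])
print(togo(s,[.53,.03,t[2]]))
E
```

```text
[0.50621282 0.30408985 0.24191602] [ 0.17190256  0.3887919  -6.37629058] [0.10673672 0.12385185 0.01688869] 0.011603257757307644 [[-0.0027 -0.9932  0.1164]
 [-0.0011  0.1164  0.9932]
 [-1.      0.0026 -0.0014]]
(array([ 6.000e-04, -1.388e-01, -6.736e-01]), None)
```

View pics/w4.png

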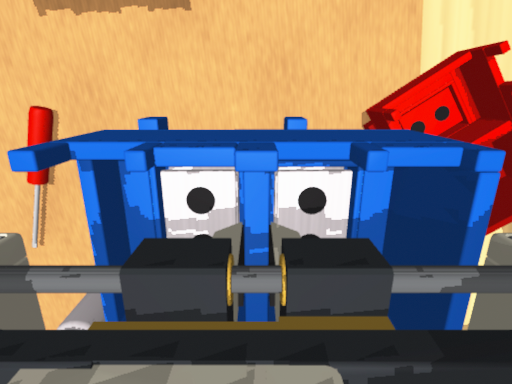

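View pics/s4.png

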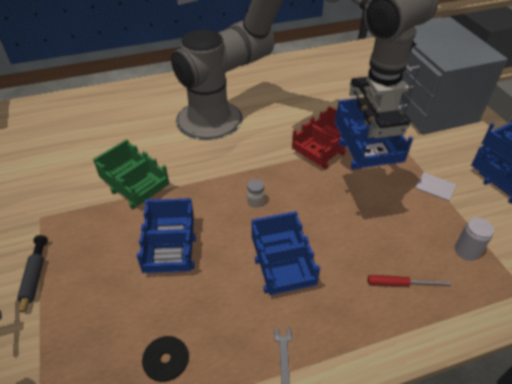

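Call:
{"api": "move_arm", "payload": {
  "increments": [
    [0, -0.008, -0.06, 0.12],
    [0, -0.016, -0.12, 0.28],
    [0, -0.024, -0.2, 0.44],
    [0, -0.032, -0.28, 0.6],
    [0, -0.04, -0.34, 0.76]
  ]
}}

```text
time: 8.9
tool_pos: [0.5065, 0.1662, 0.2423]
tool_rot: [2.712, 1.568, -2.919]
contact_force: [0.8, 0.0, -4.3]
opening: 0.0114
```

```bash
python3 - <<'E'
from h import *
s=robot.observe();print(togo(s,[.515,.03,.242],82),s['opening'],s['tool_pos'],s['qpos'])
E
```

```text
(array([ 0.0008, -0.2835, -0.1897]), np.float64(0.756154107510018)) 0.011386717196642897 [0.50648962 0.16617148 0.2422596 ] [ 1.73272119e-01  3.46532696e-01  1.47342413e+00 -1.25884925e-04
  1.32409456e+00 -2.04971085e+00]
```

Call:
{"api": "move_arm", "payload": {
  "increments": [
    [0, -0.06, -0.04, 0.16],
    [0, -0.12, -0.08, 0.31],
    [0, -0.17, -0.115, 0.46],
    [0, -0.23, -0.15, 0.61],
    [0, -0.284, -0.19, 0.756]
  ]
}}

```text
time: 9.52
tool_pos: [0.5161, 0.0303, 0.2423]
tool_rot: [-3.111, 1.569, 3.033]
contact_force: [0.6, 0.0, -5.8]
opening: 0.0118
```

```bash
python3 - <<'E'
from h import *
s=robot.observe();print(togo(s,[.51,-.1,.242],36),s['opening'],s['tool_pos'],s['qpos'])
E
```

```text
(array([ 0.0007, -0.3247,  0.0299]), np.float64(0.7677332068981845)) 0.011841935575741428 [0.51607734 0.03028374 0.24228159] [-8.97408417e-02  3.16466300e-01  1.51736361e+00  4.21701028e-05
  1.30996797e+00 -1.52203855e+00]
```

Call:
{"api": "move_arm", "payload": {
  "increments": [
    [0, -0.065, 0.006, 0.16],
    [0, -0.13, 0.012, 0.31],
    [0, -0.195, 0.018, 0.46],
    [0, -0.26, 0.024, 0.61],
    [0, -0.324, 0.03, 0.766]
  ]
}}

```text
time: 10.15
tool_pos: [0.5105, -0.0996, 0.2423]
tool_rot: [-2.596, 1.568, 2.747]
contact_force: [0.1, 0.2, -5.7]
opening: 0.0117
```

```bash
python3 - <<'E'
from h import *
s=robot.observe();print(togo(s,[.508,-.233,.242],-9),s['opening'],s['tool_pos'],s['qpos'])
E
```

```text
(array([ 0.0004, -0.2016,  0.2659]), np.float64(0.7514276205717682)) 0.011705496558253453 [ 0.51052777 -0.09956772  0.24226951] [-3.40107918e-01  3.22489674e-01  1.50867453e+00  1.36612505e-04
  1.31283534e+00 -9.69955170e-01]
```

Call:
{"api": "move_arm", "payload": {
  "increments": [
    [0, -0.05, 0.065, 0.16],
    [0, -0.1, 0.13, 0.32],
    [0, -0.14, 0.19, 0.48],
    [0, -0.175, 0.235, 0.63],
    [0, -0.2, 0.265, 0.75]
  ]
}}

```text
time: 10.78
tool_pos: [0.509, -0.2325, 0.242]
tool_rot: [-1.969, 1.568, 2.588]
contact_force: [0.8, 0.9, -4.4]
opening: 0.0118
```

Call:
{"api": "move_arm", "payload": {
  "increments": [
    [0, 0, 0, 0.06],
    [0, 0, 0, 0.106],
    [0, 0, 0, 0.106],
    [0, 0, 0, 0.106]
  ]
}}

```text
time: 11.28
tool_pos: [0.5094, -0.2315, 0.2428]
tool_rot: [-1.943, 1.569, 2.509]
contact_force: [-0.1, -0.5, -5.1]
opening: 0.0119
```

```bash
python3 - <<'E'
from h import *
s=robot.observe();R,t=RT(s);print(togo(s,[.508,-.233,.242],-15.3),s['opening'],s['tool_pos'],s['qpos'],s['torque'])
np.save("w5.npy",np.r_[t,s['tool_rot']])
for n in ["wrist","top","scene"]:
    im=robot.read_camera(n); cv2.imwrite(f"pics/{n}5.png",im[:,:,::-1])
im=cv2.imread("pics/top5.png")[130:230,270:390]; cv2.imwrite("pics/z5.png",cv2.resize(im,None,fx=6,fy=6,interpolation=cv2.INTER_CUBIC))
E
```

```text
(array([ 0.0021, -0.0025,  0.0047]), np.float64(0.006563390978985328)) 0.01191381146522304 [ 0.50944431 -0.23145862  0.24283852] [-5.63469655e-01  3.94990523e-01  1.39853893e+00  9.35336112e-05
  1.34938870e+00 -3.03327749e-01] [-0.0252828   0.11220495  0.01790341]
```

View pics/wrist5.png

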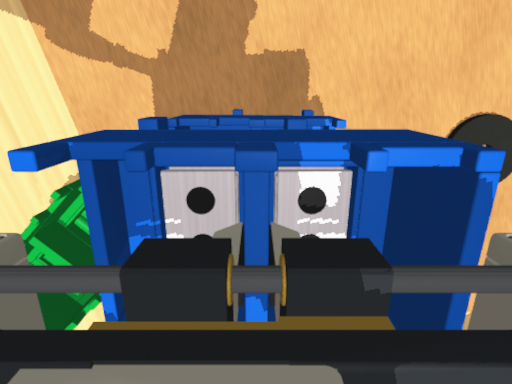

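View pics/scene5.png

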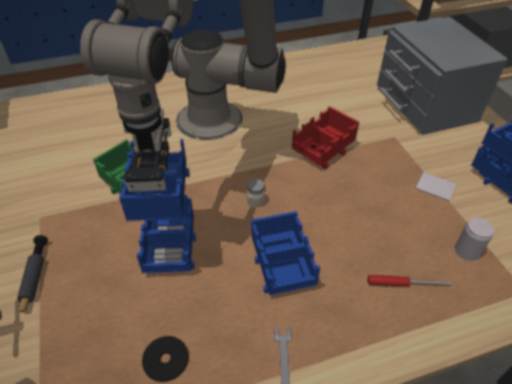

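```bash
python3 - <<'E'
import cv2
im=cv2.imread("pics/wrist5.png")
cv2.imwrite("pics/z6.png",cv2.resize(im[100:190,0:260],None,fx=3,fy=6,interpolation=cv2.INTER_CUBIC))
E
```

```text
(no output)
```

View pics/z6.png

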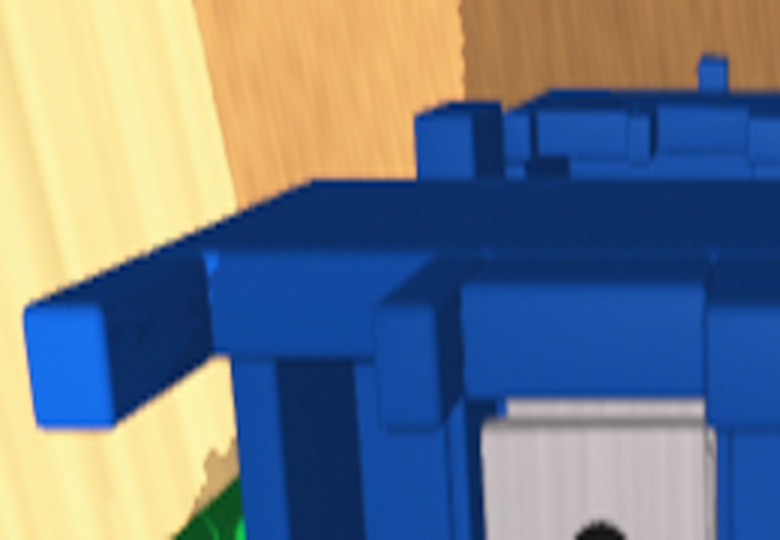

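View pics/z5.png

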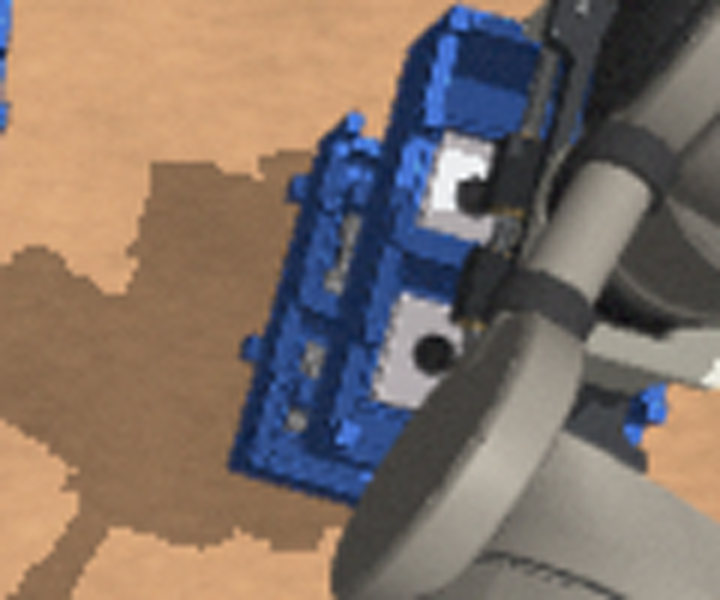

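Call:
{"api": "move_arm", "payload": {
  "increments": [
    [0.06, -0.0025, 0.006, 0.006],
    [0.12, -0.0025, 0.006, 0.006],
    [0.18, -0.0025, 0.006, 0.006],
    [0.22, -0.0025, 0.006, 0.006],
    [0.232, -0.0025, 0.006, 0.006]
  ]
}}

```text
time: 12.05
tool_pos: [0.5076, -0.2334, 0.1497]
tool_rot: [-1.925, 1.569, 2.52]
contact_force: [-0.1, -1.1, -4.3]
opening: 0.0116
```

Call:
{"api": "move_arm", "payload": {
  "increments": [
    [0, 0, 0, 0],
    [0, 0, 0, 0]
  ]
}}

```text
time: 12.3
tool_pos: [0.5086, -0.234, 0.1516]
tool_rot: [1.307, 1.569, -0.531]
contact_force: [-0.4, 0.8, -3.5]
opening: 0.0119
```

```bash
python3 - <<'E'
from h import *
s=robot.observe();R,t=RT(s);print(togo(s,[.508,-.233,.1305],-15.3),s['opening'],s['tool_pos'],s['contact_force'])
for n in ["scene","wrist"]:
    im=robot.read_camera(n); cv2.imwrite(f"pics/{n}6.png",im[:,:,::-1])
im=cv2.imread("pics/scene6.png")[150:290,90:240]; cv2.imwrite("pics/z7.png",cv2.resize(im,None,fx=4,fy=4,interpolation=cv2.INTER_CUBIC))
E
```

```text
(array([ 0.0527, -0.0021, -0.0021]), np.float64(-0.0002981863108888483)) 0.01186549200828809 [ 0.50856114 -0.23402424  0.15159807] [-0.39592352  0.75137408 -3.52462186]
```

View pics/z7.png

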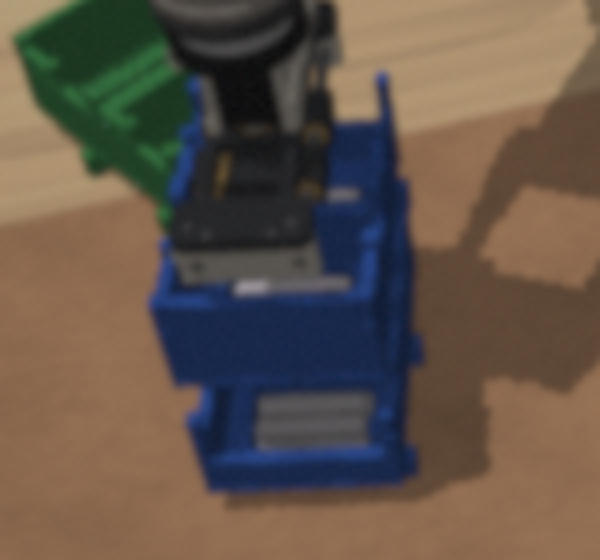

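View pics/wrist6.png

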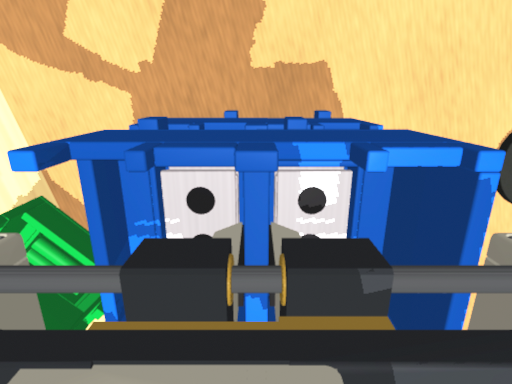

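The totes look aligned in both views: the lower rim spans columns 130–382, centred at 256. I'm lowering slowly.

Call:
{"api": "move_arm", "payload": {
  "increments": [
    [0.01, -0.001, 0, 0],
    [0.02, -0.001, 0, 0],
    [0.03, -0.001, 0, 0],
    [0.038, -0.001, 0, 0],
    [0.042, -0.001, 0, 0]
  ]
}}

```text
time: 13.02
tool_pos: [0.5076, -0.2336, 0.1336]
tool_rot: [-2.055, 1.57, 2.389]
contact_force: [0.8, 0.3, -4.9]
opening: 0.0117
```

Call:
{"api": "move_arm", "payload": {
  "increments": [
    [0.003, 0, 0, 0],
    [0.005, 0, 0, 0],
    [0.007, 0, 0, 0],
    [0.009, 0, 0, 0],
    [0.009, 0, 0, 0]
  ]
}}

```text
time: 13.65
tool_pos: [0.5078, -0.2337, 0.1306]
tool_rot: [1.499, 1.57, -0.339]
contact_force: [-0.3, -0.0, -2.5]
opening: 0.0119
```

Call:
{"api": "move_arm", "payload": {
  "increments": [
    [0.002, 0, 0, 0],
    [0.003, 0, 0, 0],
    [0.003, 0, 0, 0]
  ]
}}

```text
time: 14.02
tool_pos: [0.5078, -0.2337, 0.1305]
tool_rot: [1.279, 1.57, -0.559]
contact_force: [-3.5, 2.5, 7.1]
opening: 0.0116
```

```bash
python3 - <<'E'
from h import *
s=robot.observe();print(s['tool_pos'],s['contact_force'],s['torque'])
for n in ["scene","wrist"]:
    im=robot.read_camera(n); cv2.imwrite(f"pics/{n}7.png",im[:,:,::-1])
im=cv2.imread("pics/scene7.png")[150:290,90:240]; cv2.imwrite("pics/z8.png",cv2.resize(im,None,fx=4,fy=4,interpolation=cv2.INTER_CUBIC))
E
```

```text
[ 0.50779917 -0.23366431  0.13054422] [-3.5401216   2.54224424  7.12758776] [0.31955049 0.7984198  0.00867352]
```

View pics/z8.png

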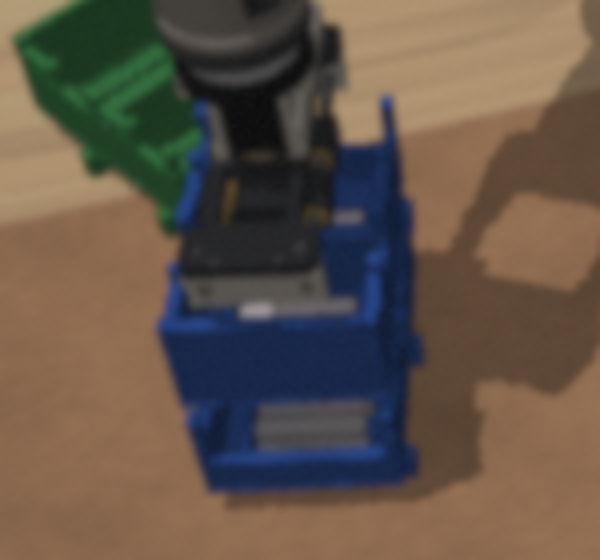

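Seated: the upward force is 7 N and the TCP stopped at 0.1305, which is the predicted 87 mm higher. I'm releasing.

Call:
{"api": "move_arm", "payload": {
  "increments": [
    [0, 0, 0, 0],
    [0, 0, 0, 0],
    [0, 0, 0, 0],
    [0, 0, 0, 0],
    [0, 0, 0, 0]
  ],
  "gripper": 0.3
}}

```text
time: 14.75
tool_pos: [0.5077, -0.2336, 0.129]
tool_rot: [-2.777, 1.571, 1.668]
contact_force: [-0.7, -0.5, -0.7]
opening: 0.0574
```

Call:
{"api": "move_arm", "payload": {
  "increments": [
    [0, 0, 0, 0],
    [0, 0, 0, 0],
    [0, 0, 0, 0],
    [0, 0, 0, 0]
  ]
}}

```text
time: 15.25
tool_pos: [0.5077, -0.2336, 0.1291]
tool_rot: [2.008, 1.571, 0.17]
contact_force: [0.2, 0.3, 0.2]
opening: 0.0642
```

Call:
{"api": "move_arm", "payload": {
  "increments": [
    [-0.02, 0, 0, 0],
    [-0.06, 0, 0, 0],
    [-0.12, 0, 0, 0],
    [-0.2, 0, 0, 0],
    [-0.28, 0, 0, 0]
  ]
}}

```text
time: 15.88
tool_pos: [0.5077, -0.2337, 0.2435]
tool_rot: [1.343, 1.569, -0.495]
contact_force: [-0.1, -0.5, 0.2]
opening: 0.0639
```

Call:
{"api": "move_arm", "payload": {
  "increments": [
    [-0.08, 0, 0.08, 0],
    [-0.16, 0, 0.16, 0],
    [-0.2, 0, 0.25, 0],
    [-0.2, 0, 0.28, 0],
    [-0.2, 0, 0.28, 0]
  ]
}}

```text
time: 16.5
tool_pos: [0.4778, -0.3416, 0.3207]
tool_rot: [-2.478, 1.57, 1.965]
contact_force: [-0.1, 1.7, -0.7]
opening: 0.0647
```

```bash
python3 - <<'E'
from h import *
s=robot.observe();R,t=RT(s);print(s['time'],s['tool_pos'],s['contact_force'],s['opening'])
np.save("w8.npy",np.r_[t,s['tool_rot']])
for n in ["scene","wrist","top"]:
    im=robot.read_camera(n); cv2.imwrite(f"pics/{n}8.png",im[:,:,::-1])
im=cv2.imread("pics/scene8.png")[150:290,90:240]; cv2.imwrite("pics/z9.png",cv2.resize(im,None,fx=4,fy=4,interpolation=cv2.INTER_CUBIC))
E
```

```text
16.5 [ 0.4777506  -0.34160783  0.32073274] [-0.12359458  1.70330564 -0.69778463] 0.0647375825480364
```

View pics/z9.png

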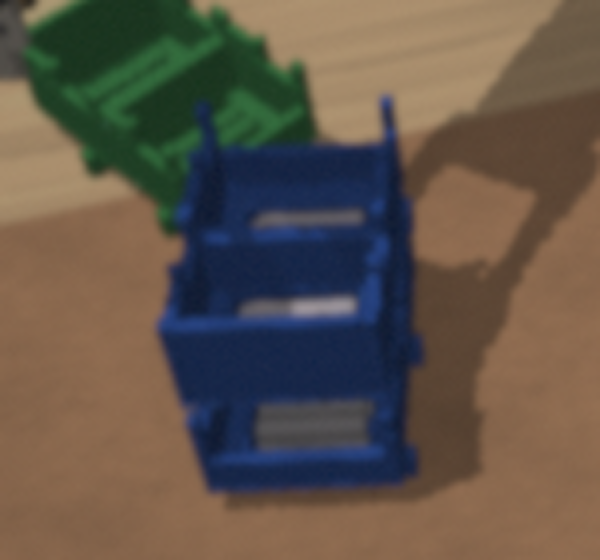

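View pics/wrist8.png

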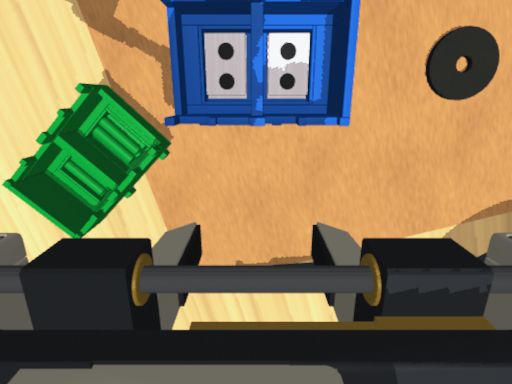

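View pics/top8.png

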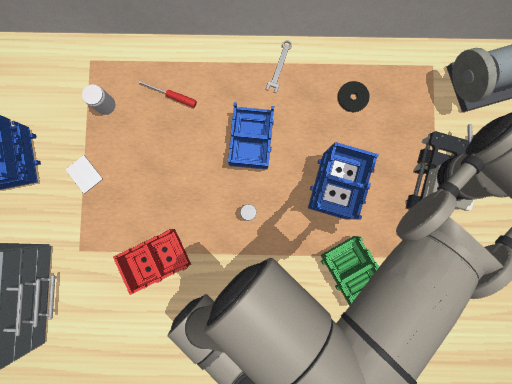

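```bash
python3 - <<'E'
import cv2
im=cv2.imread("pics/wrist8.png")
cv2.imwrite("pics/z10.png",cv2.resize(im[0:135,155:365],None,fx=3.8,fy=4,interpolation=cv2.INTER_CUBIC))
E
```

View pics/z10.png

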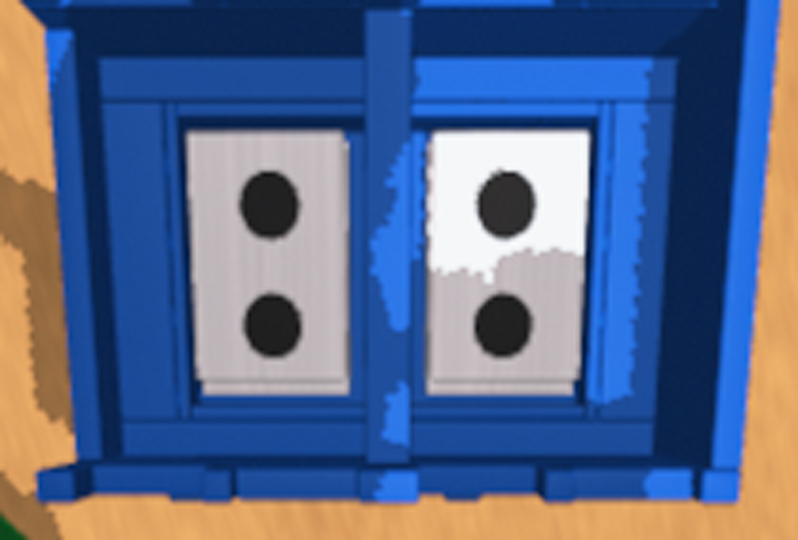

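```bash
python3 - <<'E'
from h import *
w=np.load("w8.npy"); s={'tool_pos':w[:3],'tool_rot':w[3:]}
f=lambda x,y,z: ray("wrist",(155+x/3.8,y/4),z,s)
for h in (.073,.087,.095):
    l,r=f(38,500,.095+h),f(738,500,.095+h)
    a,b=f(388,10,.072+h),f(388,462,.072+h)
    print(h,"len",np.linalg.norm(l-r),"yaw",np.degrees(np.arctan2(*(l-r)[1::-1])),"part",np.linalg.norm(a-b),(a+b)/2)
    u=(l-r)/np.linalg.norm(l-r); n=np.array([-u[1],u[0],0]); print("centre from rim",(l+r)/2-n*.06,(l+r)/2+n*.06)
# tubes tote & empty tote in top view, before/after diff
a=cv2.imread("pics/top0.png");b=cv2.imread("pics/top8.png")
d=cv2.absdiff(a,b)[95:175,222:280].max(2); print("empty diff max",d.max(),(d>40).sum())
a=cv2.imread("pics/scene0.png");b=cv2.imread("pics/scene8.png")
d=cv2.absdiff(a,b)[255:280,135:200].max(2); print("tubes front diff",d.max(),(d>30).sum())
E
```

```text
0.073 len 0.18753557763222609 yaw 164.64398515087746 part 0.1076867581574318 [ 0.50829887 -0.23225217  0.145     ]
centre from rim [ 0.50777316 -0.23409608  0.168     ] [ 0.47599525 -0.34981195  0.168     ]
0.087 len 0.179086247679838 yaw 164.64398515087746 part 0.10316935064386838 [ 0.50788001 -0.23363246  0.159     ]
centre from rim [ 0.50806286 -0.23288869  0.182     ] [ 0.47628495 -0.34860457  0.182     ]
0.095 len 0.17425805913561623 yaw 164.64398515087746 part 0.10058797492183215 [ 0.50764067 -0.23442119  0.167     ]
centre from rim [ 0.5082284  -0.23219876  0.19      ] [ 0.47645049 -0.34791463  0.19      ]
empty diff max 27 0
tubes front diff 42 84
```

```bash
python3 - <<'E'
from cell import robot
print(robot.observe()['qvel'].round(3)); print(robot.hand_in())
E
```

```text
[ 0.004 -0.001 -0.003 -0.002 -0.    -0.002]
the job is handed in; nothing more can be done
None
```

I picked the plates tote up by its partition, turned it end for end and set it on the tubes tote. I then released it, backed the arm clear and handed the job in at about 17 s; `hand_in` reports no verdict.

**Height:** it seated with the TCP at z 0.1305 m, which is the expected 87 mm stack height. The last wrist view agrees: the apparent rim length is 179 mm at 87 mm height, against 188 mm if nested and 174 mm if on the rim.

**Position and turn:** in that view the plates tote's centre is at about (0.508, -0.233) with yaw 164.6°. The tubes tote measured (0.508, -0.233) and -15.4° before placing, so they match to about 1–2 mm and 0.1°.

**Other totes:** the empty tote showed no change between the top views before and after. The area around the tubes tote's front did change slightly in the scene camera, which I put down to shadow. I did not re-measure the tubes tote directly after placing.

**Level:** I judged this only by eye, from the pictures; the measured sizes also fit a level tote.

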